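# Flip the feed-box lid over the edge of the serving board

## Task

The wooden lid of the feed box lies grip-down on the trolley in front of the thick serving board. With the fingertips only, push it up against the near edge of the board until it tips up on edge there and flips over, so that it ends lying flat on the board with its grip on top. Do not pick up or carry the lid, and leave the canister, feeder, bowl and funnel where they stand.

Things in the scene. Friction and masses are not known exactly. Their poses are not given: they have to be found in the camera images.
- lid: flat light-wood lid, 110 mm (x) by 110 mm (y), 8 mm thick, 0.2 kg, a grip strip on one face. Origin: centre of the plain face; z points out of the grip face (at z = 8 mm). Strip: 12 mm (x) by 80 mm (y), 22 mm high, centred at x = +37 mm; +x points to the grip edge. Starts grip-down, resting on its free edge (x = -55 mm, towards the board) and on the strip, so sloping 0.25 rad
- lid_free_edge (a point): middle of the lid's free edge (the end face without the grip), at x = -55 mm and mid thickness on the lid, same axes as the lid; it is the edge that meets the board
- lid_grip_edge (a point): middle of the end face of the lid at its grip side, at x = +55 mm and mid thickness on the lid, same axes as the lid; the edge away from the board, raised at the start with its lower corner 27 mm above the trolley
- board: serving board of darker wood, fixed to the trolley, 250 mm deep (its x) by 340 mm wide (its y), 15 mm thick with square edges. Origin at the middle of its near edge, on the trolley surface; x points across the board away from that edge, z up. The near edge is an upright face 15 mm high
- canister: tall glass canister with a wooden top, 94 mm across, 212 mm tall; origin at the centre of its underside; a bystander
- feeder: white plastic feeder: square 100 mm base 50 mm tall with a round press button on one side, hopper above it, 190 mm tall in all; origin at the centre of its underside; a bystander
- bowl: aluminium bowl, 120 mm across, 50 mm tall; origin at the centre of its underside; a bystander
- funnel: small dark silicone funnel standing mouth down, 72 mm across, 55 mm tall; origin at the centre of its mouth, on the trolley; a bystander

How it is judged:
By the outcome, as a careful person would: the job done as asked, in the order asked, and still so for the second after the job is handed in, with the robot touching nothing.
It also fails if it takes over 40 s, if anything falls off the work surface, if the arm or the gripper's body presses on something with over 40 N, if the wrist force passes 120 N, or if a joint passes its speed limit or range.

## Robot

A 6-joint arm with a two-finger parallel gripper is mounted at the origin on the work surface. World frame = base frame: x ahead of the robot, y to its left, z up, the work surface at z = 0. Lengths are in m, angles in rad, forces in N, time in s.
With the tool pointing down it reaches from about 0.25 to 0.725 m from the base axis. Payload 4 kg.
Tool frame: the origin (TCP) lies on the centre line of the jaws, within the pads' length; the fingertips stand ahead of it and the grasp point (between the pads) lies 3 mm ahead of it (bot.tcp_to_tips is the z of the fingertips in the tool frame, in m); z points along the fingers, y is the line along which they close (so a half turn about z gives the same grasp; the last joint's range is limited). The gripper opens to 85 mm and grips with 20 to 120 N. Pads are 22 mm wide; open, the fingers measure 114 mm over their backs; the gripper's body (76 mm by 85 mm) begins 54 mm behind the grasp point. The pads swing forward as they close: fully open they stand 13 mm farther back than shut.
Start: joints at [-1.168, 0.241, 0.005, 1.335, 0, 1.571], TCP at [0.196, -0.46, 0.253] pointing down, gripper open.
Joint ranges: [-2.72, 2.72], [-1.05, 1.87], [-1.09, 1.28], [-1.99, 2.15], [-1.42, 1.44], [-3.14, 3.14]. Speed limits (rad/s): [2.79, 2.79, 3.14, 3.14, 3.14, 3.14].

## Interface

Orientations are given as a unit quaternion [x, y, z, w].
In Python, from workcell import telemetry, camera, camera_params, ticket, boxes_of, cut_out, spot_point, bot gives the robot as it stands.
- The arm moves only by the shell command python3 -m creep 'ROWS'. ROWS is text: rows parted by semicolons, each of 5 numbers parted by spaces: the opening, from 0 (shut) to 1 (fully open), then the shift along the tool's x, y, z in units of 150 mm (1.0 is 150 mm), then the turn about the tool's z in units of 180 degrees (1.0 is 180 degrees). In form: claw x y z turn; .... A call has 1 to 12 rows; each row is the pose to reach, as a shift and turn from the pose commanded when the call began, along the tool's axes at that moment, turning the shorter way round; what a row does not reach only later rows make up. A row lasts 1/8 s, in which the tool goes at most 62.5 mm and 10.7 degrees, less where a joint would pass 70% of its speed; a pose out of reach is approached as far as the arm can. A call with a number of a shift or a turn outside -1 to 1 is refused whole. A call with a gripper value outside its range is refused whole. The fingers move at their own pace and stop on an object; the grip force is fixed at half the most. Time passes only in rows, so rows that repeat a pose let the fingers close. It gives the time, the measured TCP pose, the force, the opening and the grip force at its end, in the units of the state.
- telemetry.get_obs(): the state, without advancing time (a new reading comes with each control period).
- camera(name): name is "scene" or "side" or "wrist"; returns the picture (420x560x3 uint8, red, green, blue); there is no depth.
- camera_params(name): a dict with "camera_matrix" (3x3 intrinsics, pixels), "eye" and "attitude" of the camera in the world. Camera axes: x right, y down, z forward; pixel columns grow to the right and rows downward; lengths in m; the calibration is good to about 2 mm. A picture is of the moment at which its call begins: read the wrist's pose just before it. camera_params takes no time and is no camera call; for the wrist camera it gives the pose at the moment of the call.
- ticket.job_done(): hands the job in; it is judged then, once.
Trained networks look in the newest picture that a camera, given by its name, has taken for a name from the list of things; names that differ only in an ending like _2 or _b are one class to them, and where a whole thing is asked for, a point or a joint stands for the part that bears it (a point fixed in the world has none). Each returns a list of dicts, best first, with "conf" (0 to 1); they miss things now and then, are a little off and sometimes report something else, mostly with a low value. They report only what shows in the picture. A call takes as long as a camera call.
- boxes_of(thing, camera): "at" ([x, y, z] in m, in world coordinates, good to about 4 mm: the middle of the surface that is visible of it).
- cut_out(thing, camera): "pixels" (420x560 bool, what is visible of it).
- spot_point(thing, camera): "at" ([x, y, z] in m, in world coordinates, good to about 4 mm: a listed point, or the origin of a listed thing).
The state is a dict: "clock": time; "joint_pos": joint angles; "joint_vel": joint speeds; "tau": joint torques, N m; "eef_pos": TCP position; "tool_rot": TCP orientation; "ft_force": force on the tool from outside, world axes, zero at the start; "ft_torque": the same for the moment, N m; "grip_width": finger opening in m; "grasp_force": force on a finger pad.
Only numpy, scipy, OpenCV 4.12 (cv2) and the standard library are available. Lean on these libraries where they do the work, as an engineer would, in place of code of your own. Each camera call takes 0.05 s, during which the arm holds its last target. There are 200 camera calls.

## Working session

There is one attempt and no reset: what is moved stays moved. The work goes in short steps, Python scripts to look and compute and a shell command to move; the robot and the scene stay as the last step left them, time stands still between calls to the robot, and variables do not carry over. Pictures are saved under pics/ and viewed, at most 10 in all, crops included, and the job is handed in when it is done.

```bash
mkdir -p pics
cat > h.py <<'E'
import numpy as np, cv2
from workcell import telemetry, camera, camera_params, ticket, boxes_of, cut_out, spot_point, bot
def r(a): return np.round(np.array(a,float),3).tolist()
E
python3 - <<'E'
from h import *
ims=[]
for c in ["scene","side"]:
    im=camera(c); ims.append(im)
    for t in ["lid","lid_free_edge","lid_grip_edge","board","canister","feeder","bowl","funnel"]:
        print(c,t,[(r(d['at']),round(d['conf'],2)) for d in spot_point(t,c)][:2])
    cv2.imwrite(f"pics/{c}0.png",im[...,::-1])
    p=camera_params(c); print(r(p['eye']))
o=telemetry.get_obs(); print(o['clock'],r(o['eef_pos']),r(o['tool_rot']),r(o['ft_force']),o['grip_width'],bot.tcp_to_tips)
E
```

```text
scene lid [([0.528, -0.099, 0.021], 0.83)]
scene lid_free_edge [([0.574, -0.13, 0.008], 0.83)]
scene lid_grip_edge [([0.48, -0.072, 0.027], 0.66)]
scene board [([0.638, -0.12, -0.004], 0.77)]
scene canister [([0.649, 0.133, -0.001], 0.91)]
scene feeder [([0.477, -0.315, -0.002], 0.6)]
scene bowl [([0.363, -0.246, 0.0], 0.61), ([0.573, -0.132, 0.006], 0.51)]
scene funnel [([0.522, 0.164, -0.001], 0.67)]
[1.079, 0.627, 0.695]
side lid [([0.531, -0.104, 0.022], 0.88)]
side lid_free_edge [([0.578, -0.126, 0.004], 0.76)]
side lid_grip_edge [([0.483, -0.073, 0.028], 0.96), ([0.527, -0.101, 0.023], 0.36)]
side board [([0.637, -0.119, 0.003], 0.81)]
side canister [([0.365, -0.243, 0.002], 0.73), ([0.648, 0.138, 0.0], 0.66)]
side feeder [([0.475, -0.316, -0.004], 0.82)]
side bowl [([0.365, -0.242, 0.001], 0.65)]
side funnel [([0.516, 0.166, -0.002], 0.55)]
[-0.095, 0.775, 0.943]
0.9 [0.196, -0.46, 0.253] [0.98, 0.2, -0.0, -0.0] [-0.399, -0.341, -0.478] 0.08560586119387156 0.022
```

View pics/scene0.png

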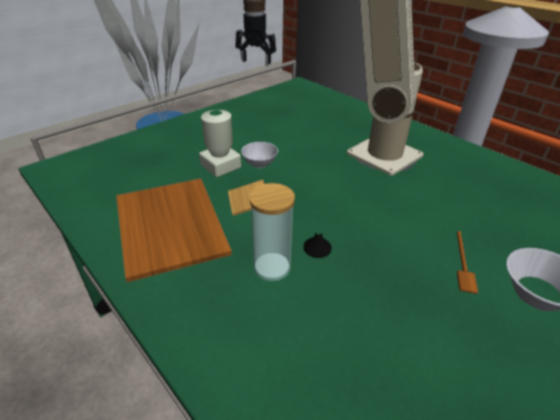

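View pics/side0.png

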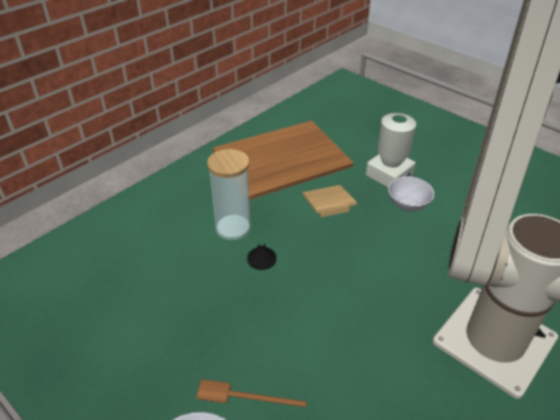

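Run:
```python
from h import *
# corners of lid via mask + plane; board near edge direction via corner
for c in ["scene","side"]:
    p=camera_params(c);print(c,r(p['camera_matrix'][0]),r(p['camera_matrix'][1]),r(np.ravel(p['attitude'])),r(p['eye']))
    camera(c)
    m=cut_out("board",c)[0]['pixels'].astype(np.uint8)
    k=cv2.findContours(m,0,2)[0]; k=max(k,key=cv2.contourArea); print(cv2.approxPolyDP(k,5,True)[:,0].tolist())
    m=cut_out("lid",c)[0]['pixels'].astype(np.uint8)
    k=cv2.findContours(m,0,2)[0]; k=max(k,key=cv2.contourArea); print(cv2.approxPolyDP(k,3,True)[:,0].tolist())
```

```text
scene [390.162, 0.0, 277.474] [0.0, 390.162, 206.775] [0.321, 0.84, -0.407, -0.161] [1.079, 0.627, 0.695]
[[199, 178], [118, 196], [128, 280], [229, 254]]Traceback (most recent call last):
  File "<stdin>", line 8, in <module>
IndexError: list index out of range
```

The scene picture shows the lid at about (247,197) and the board at (170,225), with its near edge running from (205,182) to (229,258). In the side picture the lid is at (330,200) and the near edge runs from (350,160) to (240,190). The canister stands off to the left of the lid and the bowl and feeder to its right.

```bash
cat >> h.py <<'E'
from scipy.spatial.transform import Rotation as R
def pix2w(c,uv,z):
    p=camera_params(c); A=np.array(p['attitude'],float)
    M=R.from_quat(A).as_matrix() if A.size==4 else A.reshape(3,3)
    d=M@np.linalg.solve(np.array(p['camera_matrix']),[uv[0],uv[1],1.]); e=np.array(p['eye']); return e+d*(z-e[2])/d[2]
E
python3 - <<'E'
from h import *
for c in ["scene","side"]:
    camera(c)
    for t,z in (("board",.015),("lid",.02)):
        for q in cut_out(t,c)[:1]:
            m=q['pixels'].astype(np.uint8)
            k=max(cv2.findContours(m,0,2)[0],key=cv2.contourArea)
            a=cv2.approxPolyDP(k,4,True)[:,0]
            print(c,t,[(x.tolist(),r(pix2w(c,x,z)[:2])) for x in a])
    for t in ["lid","lid_free_edge","lid_grip_edge","board"]:
        print(c,t,[(r(d['at']),round(d['conf'],2)) for d in spot_point(t,c)][:1])
E
```

```text
scene board [([201, 180], [0.579, -0.268]), ([118, 196], [0.806, -0.357]), ([128, 280], [0.927, -0.037]), ([230, 253], [0.702, 0.047])]
scene lid [([262, 181], [0.446, -0.133]), ([229, 191], [0.553, -0.158]), ([233, 214], [0.609, -0.064]), ([250, 207], [0.555, -0.057]), ([249, 193], [0.515, -0.111])]
scene lid [([0.532, -0.102, 0.021], 0.85)]
scene lid_free_edge [([0.57, -0.13, 0.006], 0.86)]
scene lid_grip_edge [([0.479, -0.07, 0.029], 0.63)]
scene board [([0.636, -0.117, 0.001], 0.65)]
side board [([354, 164], [0.568, -0.274]), ([313, 121], [0.801, -0.368]), ([213, 149], [0.921, -0.046]), ([236, 149], [0.871, -0.093]), ([248, 157], [0.816, -0.089]), ([251, 199], [0.678, 0.039])]
side lid [([355, 203], [0.461, -0.133]), ([340, 185], [0.536, -0.165]), ([304, 193], [0.586, -0.072]), ([321, 215], [0.497, -0.035]), ([348, 210], [0.458, -0.098])]
side lid [([0.528, -0.103, 0.022], 0.87)]
side lid_free_edge [([0.636, -0.119, -0.001], 0.71)]
side lid_grip_edge [([0.482, -0.075, 0.027], 0.66)]
side board [([0.639, -0.121, 0.004], 0.72)]
```

```bash
cat >> h.py <<'E'
O=np.array([.637,-.119,0]); YAW=-.368
B=R.from_euler('z',YAW)
def st(target=None):
    o=telemetry.get_obs(); p=np.array(o['eef_pos']); q=R.from_quat(o['tool_rot'])
    ax=q.as_matrix()[:,0]; yaw=np.arctan2(ax[1],ax[0])
    print('t',round(o['clock'],2),'tcp',r(p),'yaw',round(yaw,3),'board frame',r(B.inv().apply(p-O)),'F_b',r(B.inv().apply(o['ft_force'])),'w',round(o['grip_width'],3),'tips',bot.tcp_to_tips)
    if target is not None:
        t=O+B.apply(target); print('units',r(q.inv().apply(t-p)/.15),'turn',round((yaw-YAW)/np.pi,3))
E
python3 -m creep '0.5 0.3 -0.2 0 0.06; 0.5 0.6 -0.45 0 0.12; 0.5 0.9 -0.65 0 0.18; 0.5 1 -0.75 0 0.244; 0.5 1 -0.75 0 0.244' 
python3 -c "
from h import *
st([-.21,-.016,.25])"
```

```text
clock: 2.38
eef_pos: [0.2906, -0.2959, 0.2535]
tool_rot: [0.984, -0.18, 0.0, -0.0]
ft_force: [0.6, -0.8, 0.8]
grip_width: 0.0424
grasp_force: 0.0
t 2.38 tcp [0.291, -0.296, 0.254] yaw -0.363 board frame [-0.26, -0.29, 0.254] F_b [0.865, -0.484, 0.755] w 0.042 tips 0.022
units [0.34, -1.823, 0.024] turn 0.002
```

```bash
python3 -m creep '0.5 0.05 -0.3 0 0; 0.5 0.1 -0.65 0 0; 0.5 0.15 -1 0 0; 0.5 0.15 -1 0 0' >/dev/null
python3 -m creep '0.5 0.1 -0.4 0.3 0; 0.5 0.19 -0.82 0.6 0; 0.5 0.19 -0.82 0.95 0; 0.5 0.19 -0.82 0.95 0; 0.5 0.19 -0.82 0.95 0' >/dev/null
python3 - <<'E'
from h import *
st([-.21,-.016,.040])
im=camera("side"); cv2.imwrite("pics/side1.png",cv2.resize(im[100:300,200:480],None,fx=2.5,fy=2.5)[...,::-1])
print([r(d['at']) for t in ("lid","lid_grip_edge") for d in spot_point(t,"side")[:1]])
E
```

```text
t 3.5 tcp [0.417, -0.115, 0.109] yaw -0.297 board frame [-0.207, -0.075, 0.109] F_b [0.846, -0.392, 0.333] w 0.043 tips 0.022
units [0.01, -0.376, 0.479] turn 0.023
[[0.526, -0.099, 0.024], [0.483, -0.07, 0.028]]
```

View pics/side1.png

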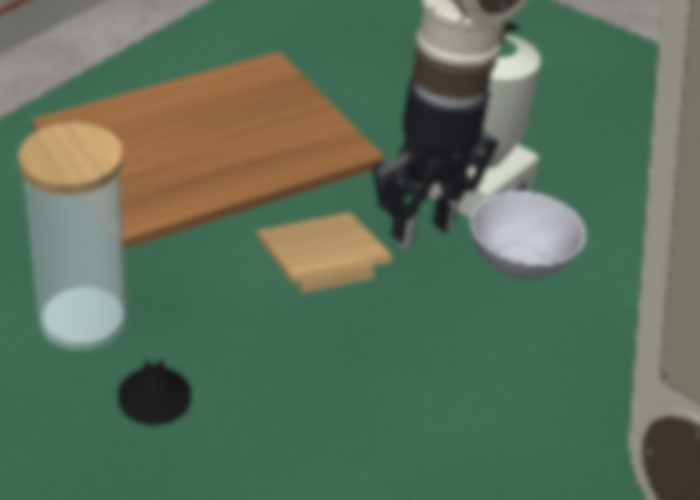

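The picture shows the gripper above the space between lid and bowl, clear of both. The lid is untouched at crop pixel (325,250), with its grip edge to the lower right.

```bash
python3 -m creep '0.5 0 -0.2 0 0.01; 0.5 0 -0.38 0 0.023; 0.5 0 -0.38 0 0.023' >/dev/null
python3 -c "
from h import *
st([-.21,-.016,.036])"
```

```text
t 4.03 tcp [0.42, -0.109, 0.114] yaw -0.308 board frame [-0.206, -0.069, 0.114] F_b [-0.077, -0.281, -0.918] w 0.043 tips 0.022
units [-0.001, -0.307, 0.548] turn 0.019
```

```bash
python3 -m creep '0.5 0 -0.2 0 0; 0.5 0 -0.3 0 0.02' 
python3 -c "
from h import *
st([-.21,-.016,.036]); o=telemetry.get_obs(); print(r(o['joint_pos']),r(o['joint_vel']),r(o['tau']))"
```

```text
clock: 4.28
eef_pos: [0.4205, -0.104, 0.1175]
tool_rot: [0.986, -0.159, 0.004, -0.059]
ft_force: [0.5, 0.2, -1.3]
grip_width: 0.0433
grasp_force: 0.0
t 4.28 tcp [0.42, -0.104, 0.117] yaw -0.318 board frame [-0.207, -0.064, 0.117] F_b [0.397, 0.362, -1.342] w 0.043 tips 0.022
units [0.005, -0.254, 0.577] turn 0.016
[-0.319, 0.233, -0.391, 0.958, 0.118, 3.141] [-0.296, 0.001, 0.01, 0.067, 0.136, 0.0] [1.455, -32.891, 21.122, 0.013, 0.352, -0.001]
```

Joint 6 is at its limit, so I'll use the equivalent half-turn, turning the negative way.

```bash
python3 -m creep '0.5 0 0 0 -0.06; 0.5 0 0 0 -0.12; 0.5 0 0 0 -0.18; 0.5 0 0 0 -0.24; 0.5 0 0 0 -0.3; 0.5 0 0 0 -0.36; 0.5 0 0 0 -0.42; 0.5 0 0 0 -0.48; 0.5 0 0 0 -0.5; 0.5 0 0 0 -0.5' >/dev/null
python3 -m creep '0.5 0 0 0 -0.06; 0.5 0 0 0 -0.12; 0.5 0 0 0 -0.18; 0.5 0 0 0 -0.24; 0.5 0 0 0 -0.3; 0.5 0 0 0 -0.36; 0.5 0 0 0 -0.42; 0.5 0 0 0 -0.48; 0.5 0 0 0 -0.48'
python3 -c "
from h import *
st([-.21,-.016,.036]); o=telemetry.get_obs(); print(r(o['joint_pos']))"
```

```text
clock: 6.65
eef_pos: [0.4199, -0.1051, 0.1172]
tool_rot: [0.192, 0.98, 0.059, 0.001]
ft_force: [0.1, 0.2, -0.6]
grip_width: 0.0424
grasp_force: 0.0
t 6.65 tcp [0.42, -0.105, 0.117] yaw 2.756 board frame [-0.208, -0.065, 0.117] F_b [0.011, 0.238, -0.573] w 0.042 tips 0.022
units [0.012, 0.262, 0.576] turn 0.994
[-0.321, 0.234, -0.391, 0.958, 0.117, 0.065]
```

```bash
python3 -m creep '0.5 0 0.15 0.2 0; 0.5 0.01 0.25 0.4 -0.006; 0.5 0.01 0.25 0.55 -0.006; 0.5 0.01 0.25 0.57 -0.006; 0.5 0.01 0.25 0.57 -0.006'>/dev/null
python3 - <<'E'
from h import *
st([-.10-.06-.012,-.018,.036]); o=telemetry.get_obs(); print(r(o['joint_pos']))
im=camera("side"); cv2.imwrite("pics/side2.png",cv2.resize(im[140:260,270:410],None,fx=5,fy=5)[...,::-1])
print([r(B.inv().apply(np.array(d['at'])-O)) for t in ("lid","lid_grip_edge","lid_free_edge") for d in spot_point(t,"side")[:1]])
E
```

```text
t 7.28 tcp [0.435, -0.06, 0.037] yaw 2.776 board frame [-0.21, -0.018, 0.037] F_b [0.142, 0.785, 0.274] w 0.042 tips 0.022
units [-0.251, -0.001, 0.002] turn 1.001
[-0.213, 0.352, -0.487, 0.731, 0.118, 0.153]
[[-0.108, -0.023, 0.024], [-0.163, -0.013, 0.028], [-0.055, -0.029, -0.0]]
```

View pics/side2.png

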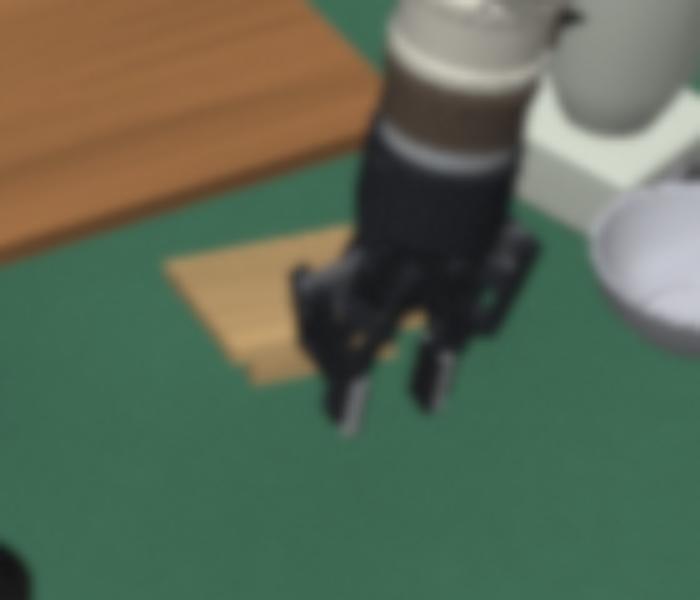

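The picture shows the two fingertips just behind the lid's grip edge, at crop pixels (345,400) and (430,380), clear of the bowl.

```bash
python3 -m creep '0.5 -0.08 0 0 0; 0.5 -0.15 0 0 0; 0.5 -0.2 0 0 0; 0.5 -0.25 0 0 0; 0.5 -0.3 0 0 0; 0.5 -0.35 0 0 0; 0.5 -0.4 0 0 0; 0.5 -0.45 0 0 0; 0.5 -0.5 0 0 0; 0.5 -0.54 0 0 0; 0.5 -0.54 0 0 0'>/dev/null
python3 - <<'E'
from h import *
st(); 
for c in ("side","scene"):
    im=camera(c)
    print([(t,r(B.inv().apply(np.array(d['at'])-O)),round(d['conf'],2)) for t in ("lid","lid_grip_edge","lid_free_edge") for d in spot_point(t,c)[:1]])
    if c=="side": cv2.imwrite("pics/side3.png",cv2.resize(im[140:260,270:410],None,fx=5,fy=5)[...,::-1])
E
```

```text
t 8.85 tcp [0.512, -0.089, 0.035] yaw 2.778 board frame [-0.128, -0.017, 0.035] F_b [-0.569, 0.659, 1.231] w 0.043 tips 0.022
[('lid', [-0.064, -0.015, 0.025], 0.85), ('lid_grip_edge', [-0.115, -0.012, 0.028], 0.72), ('lid_free_edge', [-0.01, -0.014, 0.003], 0.96)]
[('lid', [-0.06, -0.012, 0.02], 0.84), ('lid_grip_edge', [-0.12, -0.013, 0.029], 0.69), ('lid_free_edge', [-0.007, -0.016, 0.007], 0.58)]
```

View pics/side3.png

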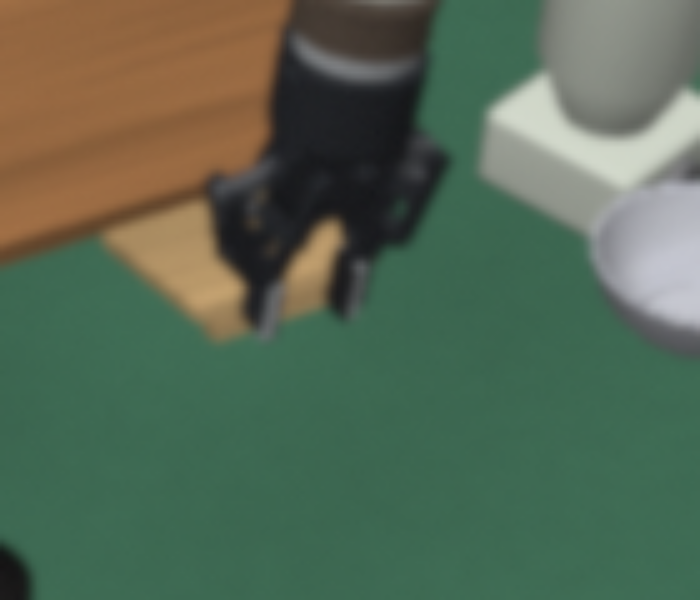

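The lid is squared to the board, with its free edge about 8 mm short of it; the fingertips are at crop pixels (265,320) and (348,305) on the grip edge. I'll back off, shut the fingers, and touch the table to find the tip height.

```bash
python3 -m creep '0 0.08 0 -0.1 0; 0 0.08 0 -0.1 0; 0 0.08 0 -0.1 0; 0 0.08 0 -0.1 0; 0 0.08 0 -0.1 0' | tail -2
python3 -c "
from h import *
st()"
python3 -m creep '0 0 0 0.06 0; 0 0 0 0.1 0; 0 0 0 0.12 0;0 0 0 0.12 0'|sed -n 2,4p
python3 -c "
from h import *
st()"
```

```text
grip_width: -0.0001
grasp_force: 0.0
t 9.88 tcp [0.499, -0.086, 0.05] yaw 2.778 board frame [-0.141, -0.019, 0.05] F_b [-0.402, 0.815, 0.072] w -0.0 tips 0.022
eef_pos: [0.499, -0.0842, 0.032]
tool_rot: [0.181, 0.982, 0.059, 0.002]
ft_force: [0.4, -0.4, 0.7]
t 10.38 tcp [0.499, -0.084, 0.032] yaw 2.778 board frame [-0.141, -0.017, 0.032] F_b [0.494, -0.246, 0.742] w -0.0 tips 0.022
```

```bash
python3 -m creep '0 0 0 0.02 0; 0 0 0 0.04 0;0 0 0 0.04 0'|sed -n 2,4p
python3 -m creep '0 0 0 0.015 0; 0 0 0 0.03 0;0 0 0 0.03 0'|sed -n 2,4p
python3 -c "
from h import *
st()"
```

```text
eef_pos: [0.4992, -0.0836, 0.0263]
tool_rot: [0.181, 0.982, 0.059, 0.002]
ft_force: [-0.7, -0.0, 0.7]
eef_pos: [0.4997, -0.0833, 0.0225]
tool_rot: [0.181, 0.982, 0.059, 0.002]
ft_force: [-0.1, -0.5, 3.9]
t 11.12 tcp [0.5, -0.083, 0.023] yaw 2.778 board frame [-0.141, -0.016, 0.023] F_b [0.051, -0.544, 3.85] w 0.0 tips 0.022
```

```bash
python3 -m creep '0 0 0.015 -0.13 0; 0 -0.05 0.015 -0.13 0; 0 -0.08 0.015 -0.13 0; 0 -0.11 0.015 -0.13 0; 0 -0.13 0.015 -0.13 0; 0 -0.13 0.015 -0.13 0'|sed -n 2,4p
python3 - <<'E'
from h import *
st([-.12,-.017,.043])
cam=[]
for c in ("side","scene"):
    camera(c)
    print([(t,r(B.inv().apply(np.array(d['at'])-O)),round(d['conf'],2)) for t in ("lid","lid_grip_edge","lid_free_edge") for d in spot_point(t,c)[:1]])
E
```

```text
eef_pos: [0.5167, -0.0897, 0.0404]
tool_rot: [0.181, 0.982, 0.059, 0.0]
ft_force: [-2.5, 1.6, 2.8]
t 11.88 tcp [0.517, -0.09, 0.04] yaw 2.778 board frame [-0.123, -0.016, 0.04] F_b [-2.858, 0.574, 2.828] w 0.0 tips 0.022
units [-0.018, -0.005, -0.019] turn 1.001
[('lid', [-0.057, -0.016, 0.023], 0.91), ('lid_grip_edge', [-0.113, -0.012, 0.029], 0.91), ('lid_free_edge', [-0.002, -0.011, 0.0], 0.65)]
[('lid', [-0.055, -0.013, 0.021], 0.78), ('lid_grip_edge', [-0.115, -0.012, 0.028], 0.62), ('lid_free_edge', [-0.002, -0.016, 0.007], 0.9)]
```

```bash
python3 -m creep '0 -0.015 0 -0.01 0; 0 -0.03 0 -0.02 0; 0 -0.03 0 -0.02 0'|sed -n 2,4p
python3 - <<'E'
from h import *
st()
o=telemetry.get_obs(); p=np.array(o['eef_pos']); q=R.from_quat(o['tool_rot'])
for th in (.25,.3,.4,.5,.6,.7,.8,.9,1,1.1,1.2,1.3,1.4,1.57):
    s,c=np.sin(th),np.cos(th)
    f=lambda s,c:B.apply([-.110*c-.008*s,0,.110*s])
    d=f(s,c)-f(np.sin(.25),np.cos(.25))
    print(th,r(q.inv().apply(d)/.15))
E
```

```text
eef_pos: [0.5198, -0.0911, 0.0434]
tool_rot: [0.181, 0.982, 0.059, -0.001]
ft_force: [-5.9, 2.9, 0.3]
t 12.65 tcp [0.52, -0.091, 0.043] yaw 2.778 board frame [-0.119, -0.016, 0.043] F_b [-6.523, 0.556, 0.331] w -0.0 tips 0.022
0.25 [0.0, 0.0, 0.0]
0.3 [-0.007, 0.004, -0.035]
0.4 [-0.025, 0.012, -0.104]
0.5 [-0.051, 0.02, -0.17]
0.6 [-0.083, 0.027, -0.233]
0.7 [-0.122, 0.034, -0.292]
0.8 [-0.167, 0.04, -0.346]
0.9 [-0.217, 0.045, -0.395]
1 [-0.273, 0.05, -0.439]
1.1 [-0.333, 0.054, -0.477]
1.2 [-0.397, 0.058, -0.508]
1.3 [-0.464, 0.06, -0.533]
1.4 [-0.534, 0.062, -0.55]
1.57 [-0.657, 0.063, -0.564]
```

```bash
python3 -m creep '0 -0.02 0 -0.01 0; 0 -0.03 0 -0.035 0; 0 -0.04 0.01 -0.07 0; 0 -0.05 0.01 -0.104 0; 0 -0.06 0.015 -0.14 0; 0 -0.075 0.02 -0.17 0; 0 -0.075 0.02 -0.17 0'|sed -n 2,4p
python3 - <<'E'
from h import *
st()
im=camera("side"); cv2.imwrite("pics/side4.png",cv2.resize(im[140:240,270:390],None,fx=5,fy=5)[...,::-1])
print([(t,r(B.inv().apply(np.array(d['at'])-O)),round(d['conf'],2)) for t in ("lid","lid_grip_edge","lid_free_edge") for d in spot_point(t,"side")[:1]])
E
```

```text
eef_pos: [0.5282, -0.0942, 0.0689]
tool_rot: [0.181, 0.982, 0.06, -0.003]
ft_force: [-11.7, 4.3, 4.5]
t 13.53 tcp [0.528, -0.094, 0.069] yaw 2.779 board frame [-0.11, -0.016, 0.069] F_b [-12.44, -0.149, 4.494] w -0.0 tips 0.022
[('lid', [-0.049, -0.015, 0.036], 0.59), ('lid_grip_edge', [-0.099, -0.013, 0.056], 0.9), ('lid_free_edge', [-0.003, -0.012, 0.001], 0.77)]
```

View pics/side4.png

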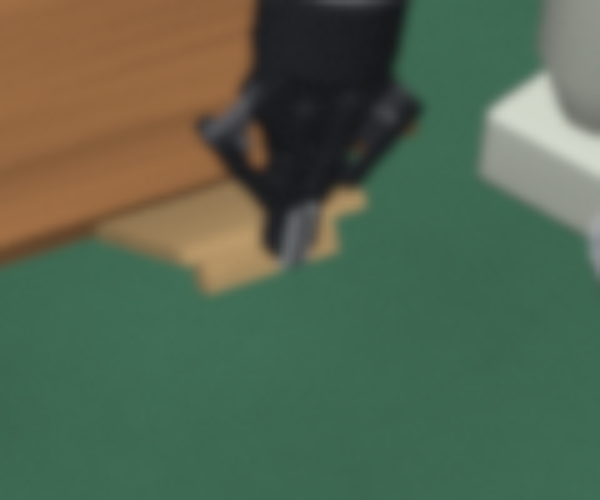

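The lid is tipping up squarely: the fingertips at crop pixel (295,250) bear on the raised grip edge, and the free edge stays against the board. I'll continue the arc.

```bash
python3 -m creep '0 -0.025 0.01 -0.063 0; 0 -0.06 0.015 -0.122 0; 0 -0.105 0.02 -0.176 0; 0 -0.155 0.025 -0.225 0; 0 -0.21 0.03 -0.269 0; 0 -0.275 0.035 -0.307 0; 0 -0.275 0.035 -0.307 0'|sed -n 2,4p
python3 - <<'E'
from h import *
st()
im=camera("side"); cv2.imwrite("pics/side5.png",cv2.resize(im[120:240,270:390],None,fx=5,fy=5)[...,::-1])
print([(t,r(B.inv().apply(np.array(d['at'])-O)),round(d['conf'],2)) for t in ("lid","lid_grip_edge","lid_free_edge") for d in spot_point(t,"side")[:1]])
E
```

```text
eef_pos: [0.5741, -0.1121, 0.1159]
tool_rot: [0.181, 0.982, 0.058, 0.003]
ft_force: [-0.6, 0.1, 2.1]
t 14.6 tcp [0.574, -0.112, 0.116] yaw 2.778 board frame [-0.061, -0.016, 0.116] F_b [-0.603, -0.089, 2.062] w -0.0 tips 0.022
[('lid', [-0.022, -0.012, 0.054], 0.59), ('lid_grip_edge', [-0.047, -0.011, 0.103], 0.8), ('lid_free_edge', [-0.005, -0.013, -0.003], 0.96)]
```

View pics/side5.png

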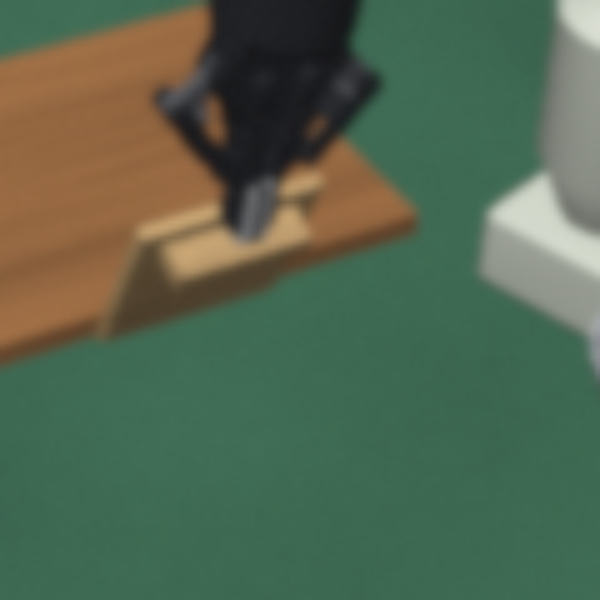

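The lid stands at about 67°, with the fingertip at crop pixel (250,235) on its overhang above the grip strip. I'll push on past upright.

```bash
python3 -m creep '0 -0.064 0.005 -0.031 0; 0 -0.131 0.01 -0.056 0; 0 -0.2 0.01 -0.073 0; 0 -0.26 0.01 -0.085 0; 0 -0.32 0.01 -0.09 0; 0 -0.38 0.01 -0.095 0; 0 -0.44 0.01 -0.1 0; 0 -0.48 0.01 -0.1 0; 0 -0.48 0.01 -0.1 0'|sed -n 2,4p
python3 - <<'E'
from h import *
st()
im=camera("side"); cv2.imwrite("pics/side6.png",cv2.resize(im[100:220,250:390],None,fx=5,fy=5)[...,::-1])
print([(t,r(B.inv().apply(np.array(d['at'])-O)),round(d['conf'],2)) for t in ("lid","lid_grip_edge","lid_free_edge") for d in spot_point(t,"side")[:1]])
E
```

```text
eef_pos: [0.6402, -0.1375, 0.129]
tool_rot: [0.181, 0.982, 0.059, 0.002]
ft_force: [-0.8, -0.4, -0.2]
t 15.93 tcp [0.64, -0.137, 0.129] yaw 2.778 board frame [0.01, -0.016, 0.129] F_b [-0.627, -0.645, -0.207] w 0.0 tips 0.022
[('lid', [0.024, -0.013, 0.023], 0.96), ('lid_grip_edge', [0.079, -0.012, 0.032], 0.76), ('lid_free_edge', [-0.028, -0.012, 0.01], 0.62)]
```

View pics/side6.png

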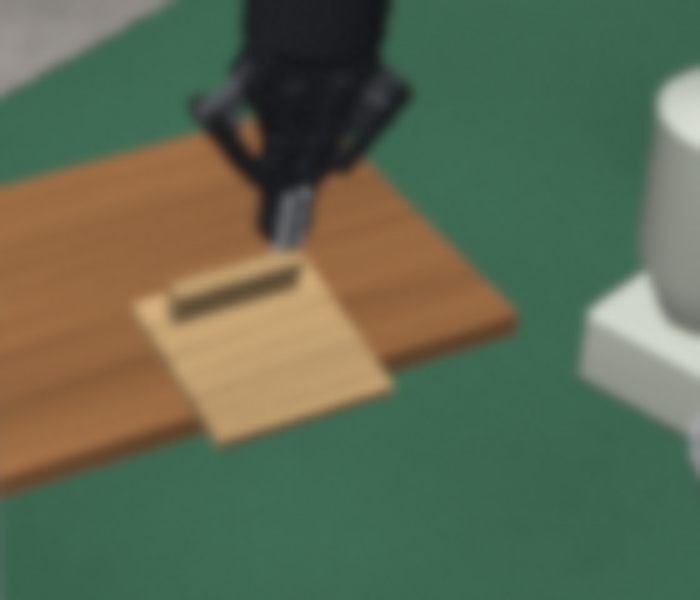

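The lid has flipped and lies grip-up, centred at crop pixel (265,350), but overhangs the board's near edge by about 28 mm. I'll push it fully onto the board with the fingertips against the near side of the strip.

```bash
python3 -c "
from h import *
st([.028,-.014,.055])"
python3 -m creep '0 -0.12 -0.02 0.15 0; 0 -0.12 -0.04 0.35 0; 0 -0.12 -0.05 0.49 0; 0 -0.12 -0.05 0.49 0'|sed -n 2,4p
python3 -c "
from h import *
st([.093,-.014,.055])"
```

```text
t 16.12 tcp [0.64, -0.137, 0.129] yaw 2.778 board frame [0.009, -0.016, 0.129] F_b [0.422, -0.223, 0.181] w 0.0 tips 0.022
units [-0.136, -0.044, 0.49] turn 1.001
eef_pos: [0.6539, -0.1416, 0.0527]
tool_rot: [0.181, 0.982, 0.059, -0.0]
ft_force: [0.9, -1.3, -0.5]
t 16.62 tcp [0.654, -0.142, 0.053] yaw 2.778 board frame [0.024, -0.015, 0.053] F_b [1.295, -0.93, -0.545] w -0.0 tips 0.022
units [-0.46, 0.008, -0.025] turn 1.001
```

```bash
python3 -m creep '0 -0.07 0 0 0; 0 -0.14 0 0 0; 0 -0.2 0 0 0; 0 -0.25 0 0 0; 0 -0.3 0 0 0; 0 -0.35 0 0 0; 0 -0.4 0 0 0; 0 -0.44 0 0 0; 0 -0.47 0 0 0; 0 -0.47 0 0 0'|sed -n 2,4p
python3 -c "
from h import *
st()"
python3 -m creep '0 -0.4 0 0 0; 0 -0.38 0 -0.2 0; 0 -0.38 0 -0.5 0; 0 -0.3 0 -0.9 0; 0 -0.3 0 -0.9 0; 0 -0.3 0 -0.9 0'|sed -n 2,4p
```

```text
eef_pos: [0.7221, -0.1673, 0.0546]
tool_rot: [0.181, 0.982, 0.059, 0.003]
ft_force: [-2.2, 1.2, 1.8]
t 17.88 tcp [0.722, -0.167, 0.055] yaw 2.778 board frame [0.097, -0.014, 0.055] F_b [-2.459, 0.315, 1.823] w 0.0 tips 0.022
eef_pos: [0.7609, -0.1992, 0.1876]
tool_rot: [0.181, 0.982, 0.058, 0.003]
ft_force: [-1.3, -0.7, -0.4]
```

I wrote the retreat with the wrong sign, so the tool moved forward as it rose. I need to check the result.

Run:
```python
from h import *
st()
for c in ("side","scene"):
    im=camera(c)
    print(c,[(t,r(B.inv().apply(np.array(d['at'])-O)),round(d['conf'],2)) for t in ("lid","lid_grip_edge","lid_free_edge","board","canister","feeder","bowl","funnel") for d in spot_point(t,c)[:1]])
    if c=="side": cv2.imwrite("pics/side7.png",cv2.resize(im[80:260,180:440],None,fx=3,fy=3)[...,::-1])
```

```text
t 18.62 tcp [0.761, -0.199, 0.188] yaw 2.778 board frame [0.144, -0.03, 0.188] F_b [-0.962, -1.088, -0.388] w 0.0 tips 0.022
side [('lid', [0.149, -0.014, 0.017], 0.75), ('lid_grip_edge', [0.205, -0.009, 0.02], 0.6), ('lid_free_edge', [0.093, -0.014, 0.014], 0.89), ('board', [0.003, -0.001, 0.001], 0.98), ('canister', [-0.083, 0.246, -0.001], 0.72), ('feeder', [-0.081, -0.241, -0.003], 0.7), ('bowl', [-0.209, -0.212, 0.002], 0.75), ('funnel', [-0.215, 0.222, -0.002], 0.76)]
scene [('lid', [0.153, -0.014, 0.015], 0.77), ('lid_grip_edge', [0.202, -0.009, 0.015], 0.92), ('lid_free_edge', [0.095, -0.013, 0.018], 0.69), ('board', [0.095, -0.017, 0.017], 0.69), ('canister', [-0.077, 0.241, -0.003], 0.86), ('feeder', [-0.081, -0.241, -0.004], 0.86), ('bowl', [-0.207, -0.217, -0.006], 0.63), ('funnel', [-0.207, 0.222, -0.0], 0.58)]
```

View pics/side7.png

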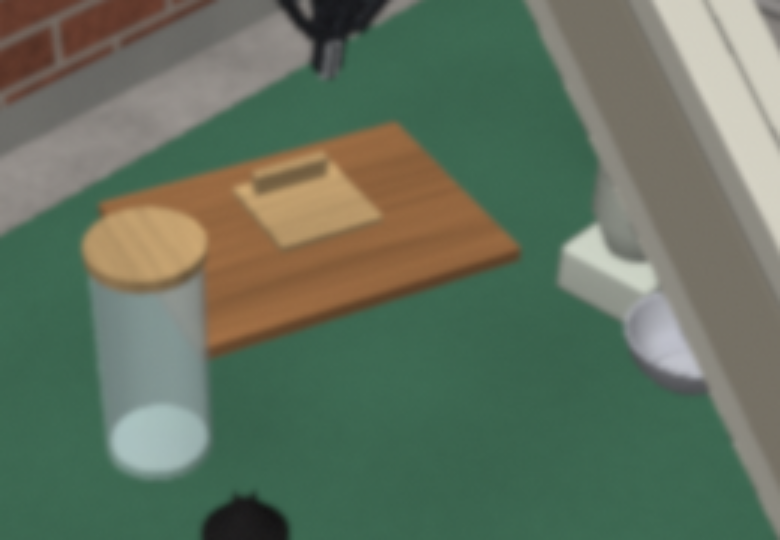

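The lid lies flat and wholly on the board, grip up, spanning x of about 94 to 204 mm of the board's 250 mm. The picture shows it at crop pixel (305,200), the bystanders have not moved, and the arm is clear at 0.19 m.

```bash
python3 -m creep '0 0 0 0 0; 0 0 0 0 0; 0 0 0 0 0; 0 0 0 0 0'|sed -n 1,2p; python3 -c "
from h import *
print(ticket.job_done())"
```

```text
clock: 20.02
eef_pos: [0.7603, -0.1987, 0.1871]
the job is handed in; nothing more can be done
None
```

The lid was pushed up against the board edge and flipped, and now lies flat on the board grip-up; the job was handed in at about 20 s with the bystanders unmoved, though a wrong-sign retreat slid the lid about 50 mm farther onto the board than planned.

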